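Take the collar off the small cable reel

TASK

Two empty cable reels lie flat on the repair table. Unscrew the knurled collar of the smaller reel (counter-clockwise, the last quarter turn is all that still holds it), lift it off its stud and stand it, same way up, on the floor of the metal parts tray. Leave the bigger reel's collar on its stud, where it is.

Things in the scene. Friction and masses are not known exactly. Their poses are not given: they have to be found in the camera images.
- collar: Round knurled grey plastic collar nut, 48 mm diameter, 42 mm high, 80 g, on the smaller reel's stud. Origin: centre of its underside (87 mm above the table), z up its axis. Turn it counter-clockwise from above by 65 to 95 degrees (80 is best; a stop follows) in place, then raise it straight by more than 47 mm. Turns easily, 2 mm side play. Clear to grip 10 mm above its underside and up.
- reel: Smaller empty cable reel, fixed flat on the table: black flanges 130 mm across, orange drum, upper face at 75 mm, hub boss (38 mm across) to 87 mm, steel threaded stud (14 mm across) to 134 mm. Origin: centre of its underside, z up the stud. The collar is free when its x axis is within 35 degrees of this x axis, either way round; it starts 72 to 88 degrees clockwise of it.
- big_collar: Same kind of collar (48 mm diameter, 42 mm high) on the bigger reel (flanges 180 mm across, upper face 95 mm above the table, stud top at 154 mm); to be left alone. Origin: centre of its underside, 107 mm above the table, on the bigger reel's axis.
- tray: Open steel parts tray, 170 mm (its x) by 140 mm (its y), 22 mm high, walls and floor 4 mm thick, empty, loose on the table, 0.6 kg. Origin: centre of its underside; the floor inside is 4 mm above it.
Mind the look-alikes: they are no part of the job. Leave any pink or purple look-alike of the collar alone.

How it is judged:
On the way, in this order (a step that is already met when the one before it is completed fails the run):
1. the collar is unscrewed on its stud: turned until its teeth are out from under the thread (angle between the x axis of collar and the x axis of reel, either way round below 0.75 rad and horizontal distance between collar and reel below 0.012 m and z of collar in the frame of reel below 0.105 m), for 0.1 s.
2. the collar is lifted clear of the top of the stud (z of collar in the frame of reel above 0.134 m), for 0.05 s.
At the end, for the whole second after the job is handed in: The smaller reel's collar stands at rest on the tray's floor (its underside within 12 mm of the tray's underside), same way up within 10 degrees; the bigger reel's collar is on its stud within 15 mm of where it was (x of collar in the frame of tray between -0.07 and 0.07 m and y of collar in the frame of tray between -0.055 and 0.055 m and z of collar in the frame of tray between 0 and 0.012 m and angle between collar's own z axis and vertical below 0.17 rad and linear speed of collar below 0.02 m/s and distance of big_collar from where it was at the start of the episode below 0.015 m); the robot touches nothing.
It fails at once if the bigger reel's collar is taken off its place (moved more than 15 mm) (distance of big_collar from where it was at the start of the episode above 0.015 m).
It also fails if it takes over 53 s, if anything falls off the work surface, if the arm or the gripper's body presses on something with over 40 N, if the wrist force passes 120 N, or if a joint passes its speed limit or range.

ROBOT

A 6-joint arm with a two-finger parallel gripper is mounted at the origin on the work surface. World frame = base frame: x ahead of the robot, y to its left, z up, the work surface at z = 0. Lengths are in m, angles in rad, forces in N, time in s.
With the tool pointing down it reaches from about 0.3 to 0.825 m from the base axis. Payload 5.4 kg.
Tool frame: the origin (TCP) lies on the mounting face of the last link; the fingertips stand arm.tip_extent ahead of it and the grasp point (between the pads) lies 171 mm ahead of it (arm.tip_extent is the distance from the TCP to the fingertips, in m); z points along the fingers, x is the direction in which the jaws open and shut, and the axes are right-handed (so a half turn about z gives the same grasp; the last joint's range is limited). The gripper opens to 92 mm and grips with 3 to 60 N. Pads are 20 mm wide; open, the fingers measure 128 mm over their backs; the gripper's body (75 mm by 189 mm) begins 69 mm behind the grasp point.
Start: joints at [0.956, 0.158, 1.597, -0, 1.386, -0.21], TCP at [0.226, 0.529, 0.405] pointing down, gripper open.
Joint ranges: [-2.91, 2.91], [-0.94, 2.29], [0.18, 2.7], [-1.29, 4.43], [0.17, 2.64], [-3, 3]. Speed limits (rad/s): [2.57, 2.57, 3.14, 3.14, 3.14, 3.14].

INTERFACE

Orientations are given as a unit quaternion [w, x, y, z].
In Python, from workcell import monitor, snapshot, camera_info, finish_job, arm gives the robot as it stands.
- The arm moves only by the tool carry_out, never from a script. Its argument "increments" is a list of rows, each a list of 7 numbers: the shift along the tool's x, y, z in cm, then the turn, a rotation vector about the tool's x, y, z in rad, then the opening in per cent of the stroke, from 0 (shut) to 100 (fully open). In form: [[tx, ty, tz, wx, wy, wz, jaw], ...]. A call has exactly 8 rows; each row shifts and turns the commanded pose from where the row before left it, along the tool's axes as they then stand; what a row does not reach is not made up. A row lasts 1/8 s, in which the tool goes at most 62.5 mm and 10.7 degrees, less where a joint would pass 70% of its speed; a pose out of reach is approached as far as the arm can. A call is refused whole if a number of a shift passes 6.25 or a number of a turn 0.188, either way. A call with a gripper value outside its range is refused whole. The fingers move at their own pace and stop on an object; the grip force is fixed at half the most. Time passes only in rows, so rows that do not move let the fingers close, or fill a call up. It gives the time, the measured TCP pose, the force and the opening at its end, in the units of the state.
- monitor.get_state(): the state, without advancing time (a new reading comes with each control period).
- snapshot(name): name is "side" or "top" or "wrist"; returns (picture, depth): 400x640x3 uint8, red, green, blue; 400x640 float32, m along the optical axis (not along the pixel's ray), 0 where there is no reading.
- camera_info(name): a dict with "fov_y" (degrees; the focal length in pixels is half the picture's height over the tangent of half this angle, whatever the lens; pixels are square), "cx", "cy" (the principal point, pixels), "extrinsics" (4x4, takes a point from world to camera coordinates); the wrist camera has in their place "hand_eye" (4x4, takes a point from camera to tool coordinates, whose origin is the TCP and whose axes are the tool frame's). Camera axes: x right, y down, z forward; pixel columns grow to the right and rows downward; lengths in m; the calibration is good to about 2 mm. A picture is of the moment at which its call begins: read the wrist's pose just before it. camera_info takes no time and is no camera call.
- finish_job(): hands the job in, once; it reports no verdict.
The state is a dict: "t": time; "q": joint angles; "qd": joint speeds; "joint_efforts": joint torques, N m; "tool_pos": TCP position; "orientation": TCP orientation; "wrist_force": force on the tool from outside, world axes, zero at the start; "torque": the same for the moment, N m; "finger_gap": opening from 0.0 (shut) to 1.0 (fully open).
Only numpy, scipy, OpenCV 4.12 (cv2) and the standard library are available. Lean on these libraries where they do the work, as an engineer would, in place of code of your own. Each camera call takes 0.05 s, during which the arm holds its last target. There are 200 camera calls.

## Working session

There is one attempt and no reset: what is moved stays moved. The work goes in short steps, Python scripts to look and compute and a tool call to move; the robot and the scene stay as the last step left them, time stands still between calls to the robot, and variables do not carry over. Pictures are saved under pics/ and viewed, about 8 in all and at most 12, crops included, and the job is handed in when it is done.

Besides the shell and the picture viewer there is one more tool, called as name([rows], argument=value, ...), one row to a line, values as JSON. carry_out: Moves the arm, as the interface text tells. Its arguments: {"type":"object","properties":{"increments":{"type":"array"}},"required":["increments"]}

```bash
mkdir -p pics; cat > h.py <<'E'
import numpy as np, cv2
from workcell import monitor, snapshot, camera_info, finish_job, arm
from scipy.spatial.transform import Rotation as R
def T_tool():
    s=monitor.get_state(); q=s["orientation"]; T=np.eye(4)
    T[:3,:3]=R.from_quat([q[1],q[2],q[3],q[0]]).as_matrix(); T[:3,3]=s["tool_pos"]; return T
def look(name,save=None):
    T=T_tool(); p,d=snapshot(name); c=camera_info(name)
    f=p.shape[0]/2/np.tan(np.radians(c["fov_y"])/2)
    M=T@np.array(c["hand_eye"]) if name=="wrist" else np.linalg.inv(np.array(c["extrinsics"]))
    v,u=np.mgrid[:400,:640]
    P=np.stack([(u-c["cx"])/f*d,(v-c["cy"])/f*d,d],-1)
    W=P@M[:3,:3].T+M[:3,3]; W[d==0]=np.nan
    if save: cv2.imwrite(f"pics/{save}.png",p[:,:,::-1]); np.savez(f"pics/{save}.npz",W=W,p=p,M=M)
    return p,d,W,M,f,c
E
python3 - <<'E'
from h import *
for n in ("top","side"): 
    r=look(n,n+"0"); print(n,r[4],{k:v for k,v in r[5].items()})
print(arm.tip_extent, monitor.get_state())
print(T_tool())
E
```

```text
top 483.5568620995343 {'fov_y': 44.94015288808346, 'cx': 320.1180629923633, 'cy': 193.220815071332, 'extrinsics': array([[-0.00346809, -0.99997449, -0.00624441,  0.09504393],
       [-0.97612553,  0.00474141, -0.21715538,  0.5665178 ],
       [ 0.21717945,  0.00534221, -0.97611708,  1.1540117 ],
       [ 0.        ,  0.        ,  0.        ,  1.        ]])}
side 396.8328528170972 {'fov_y': 53.49534300027423, 'cx': 323.8466762489161, 'cy': 196.15784388974598, 'extrinsics': array([[ 0.89961956, -0.43615599, -0.02127465, -0.48562109],
       [-0.24688242, -0.46782754, -0.848638  ,  0.267273  ],
       [ 0.36018568,  0.76870368, -0.52854605,  0.68951477],
       [ 0.        ,  0.        ,  0.        ,  1.        ]])}
0.1901 {'t': 0.1, 'q': array([ 9.55853281e-01,  1.58986699e-01,  1.59806756e+00, -2.47990401e-05,
        1.38620188e+00, -2.10123928e-01]), 'qd': array([ 5.33916878e-04, -2.53598332e-03, -2.24735052e-03,  8.83864349e-05,
       -3.01177644e-04, -2.02953205e-03]), 'joint_efforts': array([ 9.38221388e-05, -3.86502779e+01, -3.22960353e+01,  7.03212828e-02,
        3.38861975e-02, -4.69658539e-05]), 'tool_pos': array([0.2263576 , 0.52830777, 0.40383614]), 'orientation': array([ 3.14340614e-04,  8.34819543e-01,  5.50523060e-01, -7.70151775e-04]), 'wrist_force': array([ 0.66706899, -0.04315603,  0.45363741]), 'torque': array([ 0.00267854,  0.00218716, -0.02373513]), 'finger_gap': 0.9987655967134543}
[[ 3.93847536e-01  9.19175302e-01 -9.39771992e-04  2.26357597e-01]
 [ 9.19174334e-01 -3.93848524e-01 -1.37280800e-03  5.28307772e-01]
 [-1.63197902e-03 -3.23137247e-04 -9.99998616e-01  4.03836141e-01]
 [ 0.00000000e+00  0.00000000e+00  0.00000000e+00  1.00000000e+00]]
```

View pics/top0.png

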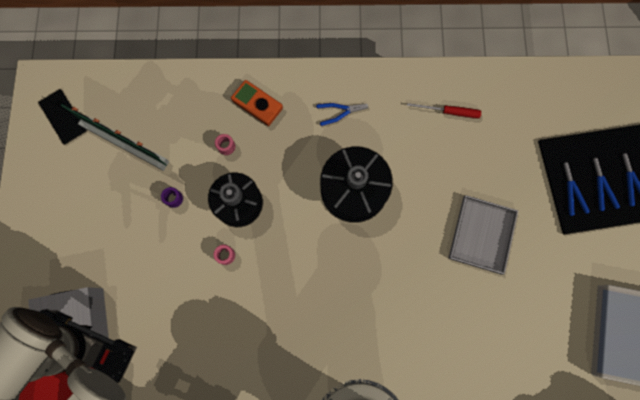

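The smaller reel is at (236,199) with its grey collar at (231,192). The bigger reel's collar is at (357,176) and the tray is at (483,234). The pink (225,144), (225,254) and purple (172,197) rings are look-alikes lying on the table. The one I want is the grey collar on the smaller black reel, and I'll confirm it in a crop.

```bash
python3 - <<'E'
from h import *
z=np.load("pics/top0.npz"); W=z["W"];p=z["p"]
def reg(u0,u1,v0,v1,za,zb):
    w=W[v0:v1,u0:u1].reshape(-1,3); w=w[(w[:,2]>za)&(w[:,2]<zb)]; 
    c,r=cv2.minEnclosingCircle(w[:,:2].astype(np.float32)); return len(w),c,r,w.mean(0)
print("small flange",reg(200,270,165,235,.068,.08)); print("collar top",reg(200,270,165,235,.120,.132)); print("stud",reg(200,270,165,235,.1325,.15))
print("big flange",reg(310,400,140,230,.088,.1)); print("big collar",reg(310,400,140,230,.14,.152))
w=W[185:285,440:530].reshape(-1,3); w=w[(w[:,2]>.015)&(w[:,2]<.03)]
print("tray rim",len(w),cv2.minAreaRect(w[:,:2].astype(np.float32)))
w=W[60:290,30:290]; m=np.nan_to_num(w[...,2])>.02; n,l,s,_=cv2.connectedComponentsWithStats(m.astype(np.uint8))
for i in range(1,n):
    if s[i,4]>30: q=w[l==i]; print(s[i], q.min(0).round(3), q.max(0).round(3))
s=cv2.imread("pics/side0.png"); t=cv2.imread("pics/top0.png")
c=cv2.resize(t[150:250,150:310],None,fx=5,fy=5,interpolation=cv2.INTER_CUBIC)
c=cv2.convertScaleAbs(c,alpha=1.6,beta=15); cv2.imwrite("pics/c1.png",c)
E
```

```text
small flange (1600, (0.5551398396492004, 0.30802208185195923), 0.06523623317480087, array([0.55175479, 0.30612974, 0.07590944]))
collar top (190, (0.5547601580619812, 0.30769193172454834), 0.02502431906759739, array([0.5541008 , 0.30855079, 0.12786805]))
stud (45, (0.5547492504119873, 0.3038371801376343), 0.022787321358919144, array([0.55483215, 0.30455831, 0.13438208]))
big flange (3461, (0.5911648273468018, 0.002982943784445524), 0.09045574069023132, array([0.58777939, 0.00364791, 0.09597704]))
big collar (192, (0.5909088850021362, 0.003607175312936306), 0.02501891553401947, array([0.58987754, 0.00306161, 0.14781628]))
tray rim 521 ((0.46777623891830444, -0.32557886838912964), (0.1419769674539566, 0.17198923230171204), 72.94783020019531)
[ 201   20   52   45 1178] [0.766 0.195 0.02 ] [0.892 0.334 0.043]
[  31   45  107   65 1249] [0.643 0.494 0.02 ] [0.792 0.745 0.122]
[185  74  20  20 230] [0.685 0.32  0.02 ] [0.734 0.369 0.051]
[ 178  113   52   51 2077] [0.491 0.244 0.067] [0.618 0.372 0.139]
[131 127  21  20 249] [0.543 0.453 0.02 ] [0.591 0.501 0.049]
[184 185  21  20 223] [0.394 0.311 0.02 ] [0.44  0.359 0.049]
[ 48 228  22   2  39] [0.332 0.642 0.022] [0.336 0.666 0.089]
```

View pics/c1.png

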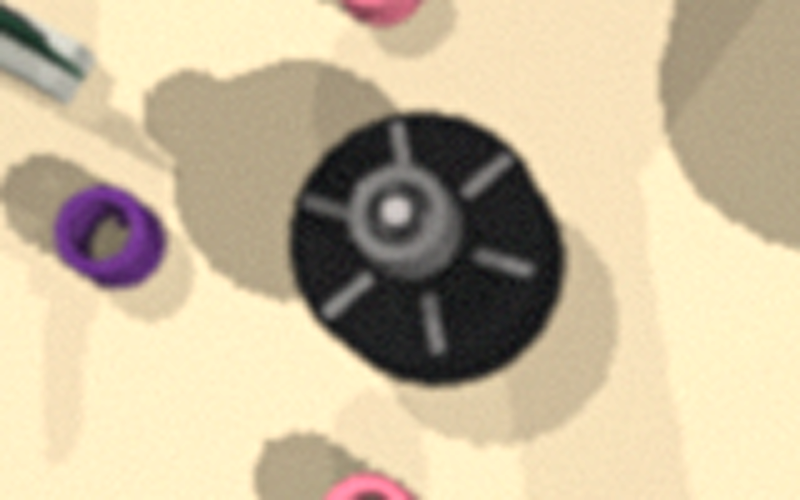

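View pics/side0.png

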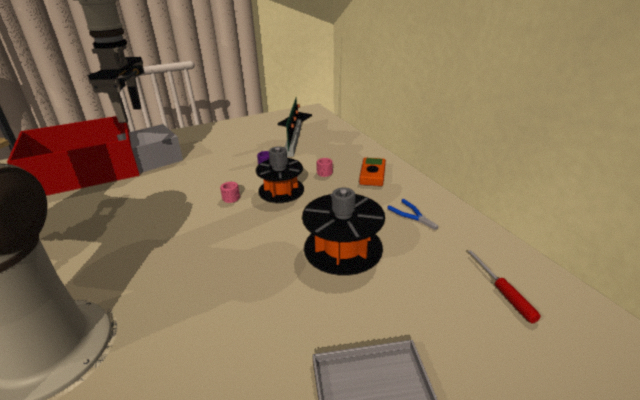

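The crop confirms it: grey collar on the smaller black reel, with its stud tip showing at about (231,192). The side view shows the same, reel at (280,170). I'll go above it.

carry_out([
  [-0.92,4.87,0,0,0,0,100],
  [-0.92,4.87,0,0,0,0,100],
  [-0.92,4.87,0,0,0,0,100],
  [-0.92,4.87,0,0,0,0,100],
  [-0.92,4.87,0,0,0,0,100],
  [-0.92,4.87,0,0,0,0,100],
  [-0.92,4.87,0,0,0,0,100],
  [-0.92,4.87,0,0,0,0,100],
])

```text
t: 1.1
tool_pos: [0.5567, 0.3063, 0.4041]
orientation: [-0.0, 0.835, 0.55, -0.0]
wrist_force: [0.3, -0.1, -0.2]
finger_gap: 0.997
```

carry_out([
  [0,0,0,0,0,0.15,100],
  [0,0,0,0,0,0.15,100],
  [0,0,0,0,0,0.15,100],
  [0,0,0,0,0,0.15,100],
  [0,0,0,0,0,0.15,100],
  [0,0,0,0,0,0.15,100],
  [0,0,0,0,0,0.15,100],
  [0,0,0,0,0,0,100],
])

```text
t: 2.1
tool_pos: [0.5555, 0.3074, 0.4041]
orientation: [0.0, 0.998, 0.059, -0.0]
wrist_force: [-0.3, 0.7, 1.3]
finger_gap: 0.994
```

```bash
cat > m.py <<'E'
from h import *
import sys
p,d,W,M,f,c=look("wrist",sys.argv[1]); T=T_tool(); print("t",monitor.get_state()["t"]); print(T.round(4))
w=W.reshape(-1,3)
def reg(za,zb,r0):
    q=w[(w[:,2]>za)&(w[:,2]<zb)&(np.hypot(w[:,0]-.555,w[:,1]-.3075)<r0)]
    if len(q)<20: return None
    return len(q),np.round(cv2.minEnclosingCircle(q[:,:2].astype(np.float32)),4).tolist() if 0 else cv2.minEnclosingCircle(q[:,:2].astype(np.float32)),np.median(q[:,2])
print("flange",reg(.068,.08,.09)); print("collar",reg(.122,.132,.045)); print("stud",reg(.1325,.145,.02))
E
python3 m.py w1
```

```text
t 2.15
[[ 9.929e-01  1.186e-01 -9.000e-04  5.555e-01]
 [ 1.186e-01 -9.929e-01 -3.000e-04  3.074e-01]
 [-9.000e-04  2.000e-04 -1.000e+00  4.042e-01]
 [ 0.000e+00  0.000e+00  0.000e+00  1.000e+00]]
flange (7589, ((0.557068407535553, 0.3098776042461395), 0.06503289192914963), np.float64(0.07547002892971366))
collar (1216, ((0.5570595264434814, 0.30953872203826904), 0.02466772310435772), np.float64(0.12894768428201342))
stud (161, ((0.5572130680084229, 0.30954232811927795), 0.007234667893499136), np.float64(0.13429802019064518))
```

View pics/w1.png

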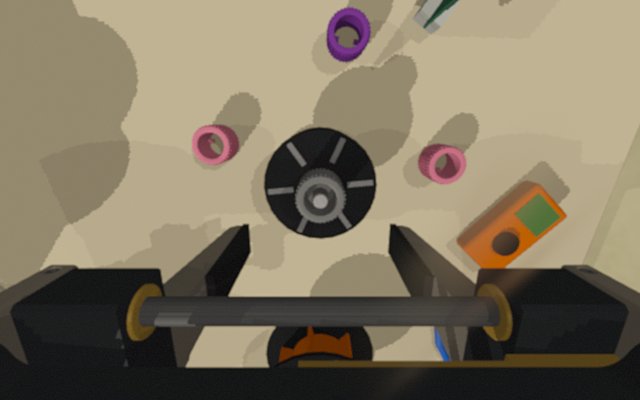

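The wrist view shows the collar at (320,200), centred between the fingers, with nothing in the way. Next I descend and grip.

carry_out([
  [0.12,-0.15,1.54,0,0,0,100],
  [0,0,1.54,0,0,0,100],
  [0,0,1.54,0,0,0,100],
  [0,0,1.54,0,0,0,100],
  [0,0,1.54,0,0,0,100],
  [0,0,1.54,0,0,0,100],
  [0,0,1.54,0,0,0,100],
  [0,0,1.54,0,0,0,100],
])

```text
t: 3.15
tool_pos: [0.5566, 0.3091, 0.2805]
orientation: [-0.0, 0.998, 0.058, 0.0]
wrist_force: [-0.1, 0.8, 0.6]
finger_gap: 0.999
```

carry_out([
  [0,0,0,0,0,0,30],
  [0,0,0,0,0,0,30],
  [0,0,0,0,0,0,30],
  [0,0,0,0,0,0,30],
  [0,0,0,0,0,0,30],
  [0,0,0,0,0,0,30],
  [0,0,0,0,0,0,30],
  [0,0,0,0,0,0,30],
])

```text
t: 4.15
tool_pos: [0.5567, 0.3091, 0.2819]
orientation: [-0.0, 0.998, 0.058, 0.0]
wrist_force: [-0.9, -0.1, 3.7]
finger_gap: 0.508
```

carry_out([
  [0,0,0,0,0,-0.175,30],
  [0,0,0,0,0,-0.175,30],
  [0,0,0,0,0,-0.175,30],
  [0,0,0,0,0,-0.175,30],
  [0,0,0,0,0,-0.175,30],
  [0,0,0,0,0,-0.175,30],
  [0,0,0,0,0,-0.175,30],
  [0,0,0,0,0,-0.17,30],
])

```text
t: 5.15
tool_pos: [0.5568, 0.3092, 0.2819]
orientation: [0.0, 0.726, 0.688, 0.001]
wrist_force: [-0.5, -0.3, 3.8]
finger_gap: 0.504
```

carry_out([
  [0,0,0,0,0,0,30],
  [0,0,0,0,0,0,30],
  [0,0,0,0,0,0,30],
  [0,0,0,0,0,0,30],
  [0,0,0,0,0,0,30],
  [0,0,0,0,0,0,30],
  [0,0,0,0,0,0,30],
  [0,0,0,0,0,0,30],
])

```text
t: 6.15
tool_pos: [0.5568, 0.3091, 0.2819]
orientation: [0.0, 0.728, 0.685, 0.0]
wrist_force: [1.0, 0.5, 5.2]
finger_gap: 0.503
```

```bash
python3 -c "
from h import *
s=monitor.get_state();T=T_tool();print(np.degrees(np.arctan2(T[1,0],T[0,0])),T.round(4),s['torque'],s['wrist_force'],s['q'])"
```

```text
86.54254042400319 [[ 6.030e-02  9.982e-01  1.000e-03  5.568e-01]
 [ 9.982e-01 -6.030e-02  4.000e-04  3.091e-01]
 [ 4.000e-04  1.000e-03 -1.000e+00  2.819e-01]
 [ 0.000e+00  0.000e+00  0.000e+00  1.000e+00]] [ 0.10436608 -0.09508608 -0.04668839] [1.02776715 0.50746108 5.22018472] [ 3.17351577e-01  4.27985472e-01  1.51885924e+00  4.51657108e-05
  1.19370565e+00 -1.19311710e+00]
```

Turned about 80° with low torque. I'll lift gently first.

carry_out([
  [0,0,-0.2,0,0,0,30],
  [0,0,-0.2,0,0,0,30],
  [0,0,-0.2,0,0,0,30],
  [0,0,-0.2,0,0,0,30],
  [0,0,-0.2,0,0,0,30],
  [0,0,-0.2,0,0,0,30],
  [0,0,-0.2,0,0,0,30],
  [0,0,-0.2,0,0,0,30],
])

```text
t: 7.15
tool_pos: [0.5566, 0.309, 0.2977]
orientation: [0.0, 0.728, 0.686, 0.0]
wrist_force: [0.5, 1.1, -1.2]
finger_gap: 0.502
```

carry_out([
  [0,0,-1.2,0,0,0,30],
  [0,0,-1.2,0,0,0,30],
  [0,0,-1.2,0,0,0,30],
  [0,0,-1.2,0,0,0,30],
  [0,0,-1.4,0,0,0,30],
  [0,0,-1.4,0,0,0,30],
  [0,0,-1.4,0,0,0,30],
  [0,0,-1.4,0,0,0,30],
])

```text
t: 8.15
tool_pos: [0.5566, 0.309, 0.4025]
orientation: [0.0, 0.728, 0.686, 0.0]
wrist_force: [0.7, 0.0, -0.4]
finger_gap: 0.505
```

```bash
python3 - <<'E'
from h import *
p,d,W,M,f,c=look("side","s2")
q=W[(np.abs(W[...,0]-.556)<.05)&(np.abs(W[...,1]-.309)<.05)]; print(np.histogram(q[:,2],np.arange(.06,.3,.015)))
cv2.imwrite("pics/s2c.png",cv2.resize(p[80:220,200:400,::-1],None,fx=4,fy=4,interpolation=cv2.INTER_CUBIC))
E
```

```text
(array([225, 367,  30,  36,  31,   1,   0,   0,   0,   6,  95, 112, 141,
        88,  76]), array([0.06 , 0.075, 0.09 , 0.105, 0.12 , 0.135, 0.15 , 0.165, 0.18 ,
       0.195, 0.21 , 0.225, 0.24 , 0.255, 0.27 , 0.285]))
```

View pics/s2c.png

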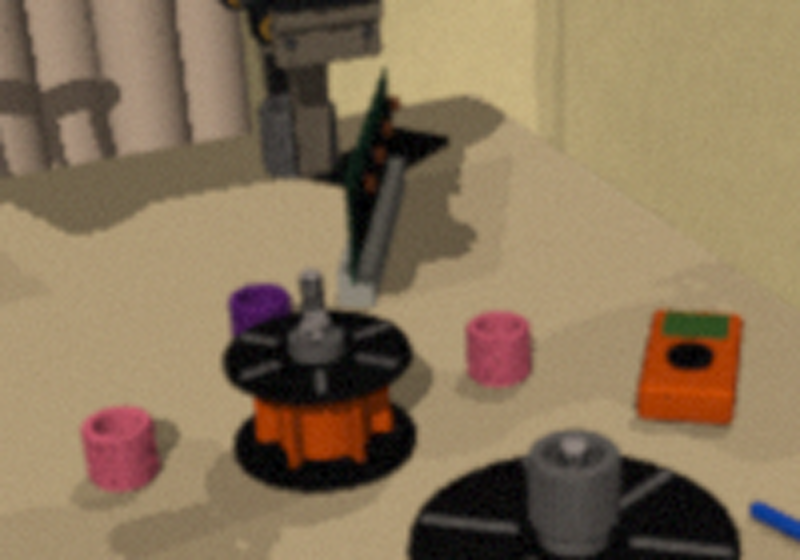

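The crop shows a bare stud at (312,290) in the crop, the grey collar in the fingers at (280,130), and the big collar still in place. Next I carry it over the tray.

carry_out([
  [-3.0,-0.3,0,0,0,0,30],
  [-4.0,-0.3,0,0,0,0,30],
  [-4.0,-0.3,0,0,0,0,30],
  [-4.0,-0.3,0,0,0,0,30],
  [-4.0,-0.3,0,0,0,0,30],
  [-4.0,-0.3,0,0,0,0,30],
  [-4.0,-0.3,0,0,0,0,30],
  [-4.0,-0.3,0,0,0,0,30],
])

```text
t: 9.2
tool_pos: [0.5138, -0.0002, 0.4017]
orientation: [0.0, 0.728, 0.686, 0.0]
wrist_force: [-0.2, -0.3, -1.5]
finger_gap: 0.5
```

carry_out([
  [-4.0,-0.3,0,0,0,0,30],
  [-4.0,-0.3,0,0,0,0,30],
  [-4.0,-0.3,0,0,0,0,30],
  [-4.0,-0.4,0,0,0,0,30],
  [-4.0,-0.4,0,0,0,0,30],
  [-4.0,-0.4,0,0,0,0,30],
  [-4.0,-0.4,0,0,0,0,30],
  [-4.0,-0.4,0,0,0,0,30],
])

```text
t: 10.2
tool_pos: [0.4657, -0.3179, 0.4016]
orientation: [0.0, 0.728, 0.686, 0.0]
wrist_force: [-0.1, 0.8, -1.2]
finger_gap: 0.506
```

```bash
python3 - <<'E'
from h import *
p,d,W,M,f,c=look("wrist","w3"); print(T_tool().round(4),monitor.get_state()["finger_gap"])
w=W.reshape(-1,3); w=w[(w[:,2]>.017)&(w[:,2]<.028)&(abs(w[:,0]-.468)<.13)&(abs(w[:,1]+.325)<.13)]
print(len(w),cv2.minAreaRect(w[:,:2].astype(np.float32)))
E
```

```text
[[ 6.300e-02  9.980e-01 -5.000e-04  4.646e-01]
 [ 9.980e-01 -6.300e-02 -3.600e-03 -3.219e-01]
 [-3.700e-03 -3.000e-04 -1.000e+00  4.017e-01]
 [ 0.000e+00  0.000e+00  0.000e+00  1.000e+00]] 0.5033033472872149
1303 ((0.46802818775177, -0.32425153255462646), (0.14016881585121155, 0.17005343735218048), 72.87159729003906)
```

View pics/w3.png

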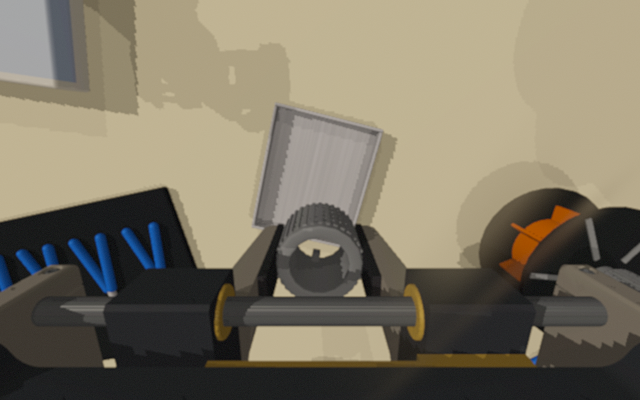

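The wrist view shows the collar held upright at (318,250) over the empty tray (315,170). Next I lower it.

carry_out([
  [-0.2,0.3,2.2,0,0,0,30],
  [0,0,2.2,0,0,0,30],
  [0,0,2.2,0,0,0,30],
  [0,0,2.2,0,0,0,30],
  [0,0,2.2,0,0,0,30],
  [0,0,2.2,0,0,0,30],
  [0,0,2.2,0,0,0,30],
  [0,0,2.0,0,0,0,30],
])

```text
t: 11.25
tool_pos: [0.4689, -0.3186, 0.2268]
orientation: [-0.0, 0.728, 0.686, -0.0]
wrist_force: [0.0, -0.6, -0.0]
finger_gap: 0.507
```

carry_out([
  [0,0,0.6,0,0,0,30],
  [0,0,0.5,0,0,0,30],
  [0,0,0.4,0,0,0,30],
  [0,0,0.4,0,0,0,30],
  [0,0,0.3,0,0,0,30],
  [0,0,0.2,0,0,0,30],
  [0,0,0.2,0,0,0,30],
  [0,0,0.0,0,0,0,30],
])

```text
t: 12.25
tool_pos: [0.4689, -0.3188, 0.2014]
orientation: [-0.0, 0.728, 0.686, -0.0]
wrist_force: [0.1, -0.4, -0.7]
finger_gap: 0.504
```

carry_out([
  [0,0,0.05,0,0,0,30],
  [0,0,0.05,0,0,0,30],
  [0,0,0.05,0,0,0,30],
  [0,0,0.05,0,0,0,30],
  [0,0,0.05,0,0,0,30],
  [0,0,0,0,0,0,30],
  [0,0,0,0,0,0,30],
  [0,0,0,0,0,0,30],
])

```text
t: 13.25
tool_pos: [0.4689, -0.3188, 0.199]
orientation: [-0.0, 0.728, 0.686, -0.0]
wrist_force: [1.1, -0.1, -0.2]
finger_gap: 0.506
```

carry_out([
  [0,0,0.03,0,0,0,30],
  [0,0,0.03,0,0,0,30],
  [0,0,0.03,0,0,0,30],
  [0,0,0.03,0,0,0,30],
  [0,0,0.03,0,0,0,30],
  [0,0,0,0,0,0,30],
  [0,0,0,0,0,0,30],
  [0,0,0,0,0,0,30],
])

```text
t: 14.25
tool_pos: [0.4691, -0.3189, 0.1989]
orientation: [-0.0, 0.728, 0.686, -0.0]
wrist_force: [-4.9, 3.4, 11.3]
finger_gap: 0.507
```

Contact at 11 N, so the collar is on the floor. Release slowly, then rise.

carry_out([
  [0,0,-0.05,0,0,0,30],
  [0,0,0,0,0,0,55],
  [0,0,0,0,0,0,60],
  [0,0,0,0,0,0,65],
  [0,0,0,0,0,0,70],
  [0,0,0,0,0,0,75],
  [0,0,0,0,0,0,75],
  [0,0,0,0,0,0,75],
])

```text
t: 15.25
tool_pos: [0.4689, -0.3188, 0.198]
orientation: [-0.0, 0.728, 0.686, -0.0]
wrist_force: [-0.3, -0.1, -0.4]
finger_gap: 0.749
```

carry_out([
  [0,0,-0.5,0,0,0,75],
  [0,0,-1.5,0,0,0,75],
  [0,0,-2.5,0,0,0,75],
  [0,0,-3,0,0,0,75],
  [0,0,-3,0,0,0,75],
  [0,0,-3,0,0,0,75],
  [0,0,-3,0,0,0,75],
  [0,0,0,0,0,0,75],
])

```text
t: 16.25
tool_pos: [0.4695, -0.3194, 0.3669]
orientation: [0.004, 0.728, 0.686, 0.0]
wrist_force: [-0.2, -0.1, 0.3]
finger_gap: 0.749
```

```bash
python3 - <<'E'
from h import *
s=monitor.get_state(); print(s["t"],s["wrist_force"],s["finger_gap"])
p,d,W,M,f,c=look("wrist","w4")
w=W.reshape(-1,3); n=w[(abs(w[:,0]-.468)<.13)&(abs(w[:,1]+.325)<.13)]
r=n[(n[:,2]>.017)&(n[:,2]<.028)&(np.hypot(n[:,0]-.469,n[:,1]+.319)>.035)]; print("tray",cv2.minAreaRect(r[:,:2].astype(np.float32)))
k=n[(n[:,2]>.04)&(n[:,2]<.052)&(np.hypot(n[:,0]-.469,n[:,1]+.319)<.05)]; print("collar",len(k),cv2.minEnclosingCircle(k[:,:2].astype(np.float32)),np.percentile(k[:,2],[5,50,95]))
A=np.c_[k[:,:2],np.ones(len(k))];print(np.linalg.lstsq(A,k[:,2],rcond=None)[0])
p2,_,W,*_=look("top"); b=W[140:230,310:400].reshape(-1,3); b=b[(b[:,2]>.14)&(b[:,2]<.152)]; print("big",cv2.minEnclosingCircle(b[:,:2].astype(np.float32)))
E
```

```text
16.25 [-0.17858358 -0.05266863  0.29459861] 0.7489731326077764
tray ((0.4680019021034241, -0.32426995038986206), (0.14046967029571533, 0.1699429601430893), 72.91097259521484)
collar 823 ((0.4692634642124176, -0.31848618388175964), 0.024700194597244263) [0.04237028 0.04604364 0.04730666]
[ 0.00232988 -0.00357097  0.04342643]
big ((0.5903461575508118, 0.0034603204112499952), 0.024477707222104073)
```

View pics/w4.png

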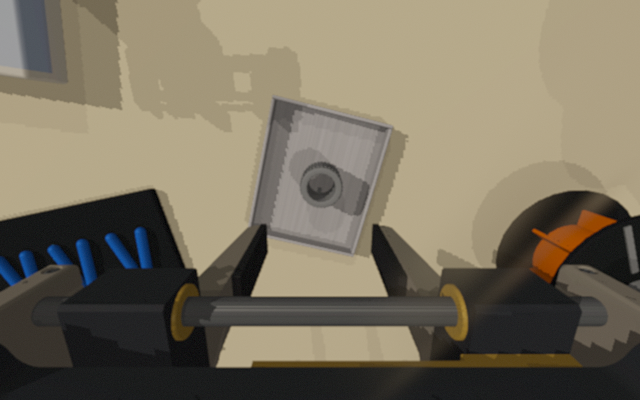

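The collar stands upright at (321,185), near the middle of the tray, and the fingers are clear. Its top is at 46 mm and level, and the big collar hasn't moved.

```bash
python3 -c "
from h import *
print(finish_job())"
```

```text
the job is handed in; nothing more can be done
None
```

The smaller reel's collar is off its stud and standing upright on the floor of the tray. I handed the job in at about 16 s of the 53 s allowed.

I gripped the grey collar on the smaller reel and turned it about 80° counter-clockwise. I lifted it straight off (about 120 mm), carried it over the tray, set it down and let go.

Last checks:
- **Collar:** it stands about 6 mm from the tray's centre. Its top is level at 46 mm, which matches a 42 mm collar on a 4 mm floor.
- **Bigger reel's collar:** its measured position changed by less than 1 mm.
- **Forces:** the highest wrist force I read was about 13 N, as the collar touched the tray floor. After release, the gripper was clear and the wrist force was near zero.

The top and wrist cameras disagreed by about 2 mm on where the collar was, so I aimed between the two. No check failed.

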